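# Level the ganache slab

### The arm

A 7-joint arm with a two-finger parallel gripper is mounted at the origin on a cart in front of the work surface, level with it; the furniture and walls round the work are solid. World frame = base frame: x ahead of the robot, y to its left, z up, the work surface at z = 0. Lengths are in m, angles in rad, forces in N, time in s.
With the tool pointing down it reaches from about 0.4 to 0.925 m from the base axis. Payload 5.6 kg.
Tool frame: the origin (TCP) lies at the very end of the fingers, on their centre line; the grasp point (between the pads) lies manip.pinch_z behind it (manip.pinch_z is the distance from the TCP to the grasp point, in m); z points along the fingers, y is the line along which they close (so a half turn about z gives the same grasp; the last joint's range is limited). The gripper opens to 85 mm and grips with 20 to 120 N. Pads are 22 mm wide; open, the fingers measure 114 mm over their backs; the gripper's body (76 mm by 85 mm) begins 54 mm behind the grasp point. The pads swing forward as they close: fully open they stand 13 mm farther back than shut.
Start: joints at [-1.267, 0.468, -0.012, 1.603, 0.006, 1.071, -0.056], TCP at [0.221, 0.611, 0.231] pointing down, gripper open.
Joint ranges: [-2.53, 2.53], [-0.31, 2.02], [-1.57, 1.55], [0.28, 2.44], [-1.29, 4.43], [0.15, 1.84], [-2.92, 2.92]. Speed limits (rad/s): [2.57, 2.57, 3.14, 3.14, 3.14, 3.14, 3.14].

### API

Orientations are given as a unit quaternion [w, x, y, z].
In Python, from cell import manip gives the robot as it stands.
- The arm moves only by the tool play_rows, never from a script. Its argument "series" is a list of rows, each a list of 3 entries, a list of its own where there are three numbers: the closure in counts, from 0 (fully open) to 255 (shut), then the shift along the tool's x, y, z in cm, then the turn about the tool's z in degrees. A call has 1 to 20 rows; each row shifts and turns the commanded pose from where the row before left it, along the tool's axes as they then stand; what a row does not reach is not made up. A row lasts 1/12 s, in which the tool goes at most 41.7 mm and 7.16 degrees, less where a joint would pass 70% of its speed; a pose out of reach is approached as far as the arm can. A call is refused whole if a number of a shift passes 4.17 or a number of a turn 7.16, either way. A call with a gripper value outside its range is refused whole. The fingers move at their own pace and stop on an object; the grip force is fixed at half the most. Time passes only in rows, so rows that do not move let the fingers close. It gives the time, the measured TCP pose, the force, the opening and the grip force at its end, in the units of the state.
- manip.get_obs(): the state, without advancing time (a new reading comes with each control period).
- manip.camera(name): name is "side" or "top" or "wrist"; returns (picture, depth): 400x640x3 uint8, blue, green, red; 400x640 float32, m along the optical axis (not along the pixel's ray), 0 where there is no reading.
- manip.camera_info(name): a dict with "fovy" (degrees; the focal length in pixels is half the picture's height over the tangent of half this angle, whatever the lens; pixels are square), "cx", "cy" (the principal point, pixels), "R" (3x3) and "t" (3): a world point X has camera coordinates R X + t; the wrist camera has in their place "hand_eye" (4x4, takes a point from camera to tool coordinates, whose origin is the TCP and whose axes are the flange's). Camera axes: x right, y down, z forward; pixel columns grow to the right and rows downward; lengths in m; the calibration is good to about 2 mm. A picture is of the moment at which its call begins: read the wrist's pose just before it. camera_info takes no time and is no camera call.
- manip.job_done(): hands the job in; it is judged then, once.
The state is a dict: "time_s": time; "qpos": joint angles; "joint_vel": joint speeds; "joint_efforts": joint torques, N m; "eef_pos": TCP position; "eef_rot": TCP orientation; "force": force on the tool from outside, world axes, zero at the start; "ft_torque": the same for the moment, N m; "finger_gap": finger opening in m; "grip_force": force on a finger pad.
Only numpy, scipy, OpenCV 4.12 (cv2) and the standard library are available. Lean on these libraries where they do the work, as an engineer would, in place of code of your own. Each camera call takes 0.05 s, during which the arm holds its last target. There are 200 camera calls.

### The job

The marble slab has to be dead level before ganache is cast on it: lay the yellow spirit level lengthwise on the slab and let go of it, then grip the black hand wheel of the slab's levelling foot by its rim and turn it until the bubble settles between the two black lines of the vial. Do not let go: finish still gripping the wheel and pressing it down with about 15 N, so that I can nip up the lock nut, with the level lying untouched and its bubble between the lines. Leave everything else on the bench where it is.

Things in the scene. Friction and masses are not known exactly. Their poses are not given: they have to be found in the camera images.
- spirit_level: Loose yellow spirit level, 150 long x 22 wide x 30 mm high, 0.25 kg. Origin: centre of its underside; y along its length, z up. Grip it across the flat 22 mm sides. In the middle of its top a green vial lies along y, 64 mm long, with two black lines 24 mm apart and a pale bubble 14 mm long. It reads the same either way round.
- bubble (a joint): Place of the bubble's centre along the spirit level's y axis, m: 0 midway between the black lines, +-0.021 at the vial's ends; between the lines within +-0.0045. It floats to the higher end, 1.8 mm for each mm/m of slope, and takes about 2.5 s to settle.
- slab: Marble slab, 130 x 260 x 16 mm, top 46 mm above the worktop when level. y runs along its length towards two plain feet, x across, z up; origin on its underside midway between the plain feet, 105 mm from the slab's centre. It tilts only about the plain feet; at the start its -y end, 210 mm from them on the levelling foot, is 1 to 2.5 mm too low.
- slab_spot (a point): Point on the slab's top surface, on its long centre line, 50 mm from the slab's centre towards the plain feet: a good place for the middle of the spirit level, whose end then clears the wheel's rim by 60 mm. Axes as the slab's.
- wheel_grip (a point): Centre of the black knurled hand wheel at the slab's -y end, 155 mm from slab_spot: 40 mm across, 24 mm high, axis vertical, its middle 70 mm above the worktop (58 to 82 mm). Grip it from above across any diameter; under it are 12 to 15 mm of space to the slab's top, partly filled by a small brass lock nut.
- foot: The levelling foot: steel stud below the wheel with a round rubber pad, 28 mm across, on the worktop. By itself it bears 9 N of the slab's weight; what the hand presses on the wheel adds to that. Origin on the stud's axis, 30 mm above the pad's underside.
- wheel: The same hand wheel; origin on its axis 30 mm above the worktop. Clockwise seen from above raises its end of the slab, 6 mm a turn, while the wheel keeps its height; 1 rad moves the settled bubble about 8 mm. It needs 1 to 2.7 rad clockwise in all, has room for more both ways, turns with about 0.1 N m and stays where left.
- choc_bar_3: Wrapped blue chocolate bar, 64 x 140 x 12 mm, lying in front of the slab; bystander.
- choc_bar_2: Wrapped reddish chocolate bar, 64 x 140 x 12 mm, on top of a dark one, right of the blue bar; bystander.
- sweet_tin: Round tin with a brown lid, 65 mm across, 40 mm high, behind the slab; bystander.
- gift_box_3: Kraft gift box, 62 x 100 x 30 mm, right of the slab; bystander.
- stamp: Wooden hand stamp, 32 x 44 x 65 mm, at the left front edge; bystander.

How it is judged:
By the outcome, as a careful person would: the job done as asked, in the order asked, and still so for the second after the job is handed in, while the arm keeps its last pose, push and grip.
It also fails if it takes over 64 s, if anything falls off the work surface, if the arm or the gripper's body presses on something with over 40 N, if the wrist force passes 120 N, or if a joint passes its speed limit or range.

## Working session

There is one attempt and no reset: what is moved stays moved. The work goes in short steps, Python scripts to look and compute and a tool call to move; the robot and the scene stay as the last step left them, time stands still between calls to the robot, and variables do not carry over. Pictures are saved under pics/ and viewed, at most 10 in all, crops included, and the job is handed in when it is done.

Besides the shell and the picture viewer there is one more tool, called after "Call:" by a JSON object that holds its "fn" and its "kwargs". play_rows: Moves the arm, as the interface text tells. Its arguments: {"type":"object","properties":{"series":{"type":"array","items":{"type":"array"}}},"required":["series"]}

```bash
mkdir -p pics; ls
cat > h.py <<'E'
import numpy as np, cv2
from cell import manip
from scipy.spatial.transform import Rotation as Ro
def obs(): return manip.get_obs()
def Rt(o): q=o["eef_rot"]; return Ro.from_quat([q[1],q[2],q[3],q[0]]).as_matrix(), np.array(o["eef_pos"])
def cam(n):
    o=obs(); im,d=manip.camera(n); i=manip.camera_info(n)
    f=200/np.tan(np.radians(i["fovy"])/2)
    if "hand_eye" in i:
        H=np.array(i["hand_eye"]);R,p=Rt(o);Rc=R@H[:3,:3];c=R@H[:3,3]+p
    else: Rc=np.array(i["R"]).T;c=-Rc@np.array(i["t"])
    return im,d,dict(f=f,cx=i["cx"],cy=i["cy"],R=Rc,c=c)
def ray(k,u,v,z):
    d=k["R"]@np.array([(u-k["cx"])/k["f"],(v-k["cy"])/k["f"],1]);return k["c"]+d*(z-k["c"][2])/d[2]
def cloud(k,d):
    v,u=np.mgrid[:d.shape[0],:d.shape[1]]
    P=np.stack([(u-k["cx"])/k["f"]*d,(v-k["cy"])/k["f"]*d,d],-1);return P@k["R"].T+k["c"]
E
python3 - <<'E'
from h import *
o=obs();print(o, manip.pinch_z)
for n in("top","side","wrist"):
    im,d,k=cam(n);cv2.imwrite(f"pics/{n}0.png",im);np.save(f"{n}0.npy",d);print(n,k, manip.camera_info(n).keys())
E
```

```text
pics
{'time_s': 0.0, 'qpos': array([-1.2670256 ,  0.46839812, -0.01162338,  1.60363324,  0.00600453,
        1.07135274, -0.05631131]), 'joint_vel': array([ 7.05920838e-05,  1.35722664e-04, -1.65257634e-03,  1.67551964e-03,
       -4.20533706e-05,  7.59638993e-04,  1.28905088e-03]), 'joint_efforts': array([-1.87854057e-03, -5.32381582e+01,  2.03767244e-02, -2.51317191e+01,
        1.12865111e-02,  7.52620341e-03,  5.59342695e-06]), 'eef_pos': array([0.22077707, 0.6107723 , 0.23032074]), 'eef_rot': array([-9.33680009e-05,  1.72544809e-01,  9.85001278e-01, -8.73417390e-04]), 'force': array([-0.12961321,  0.1229032 , -0.14466201]), 'ft_torque': array([ 0.0059205 ,  0.02059315, -0.01006704]), 'grip_force': 0.0, 'finger_gap': 0.08548644205635669} 0.0187
top {'f': np.float64(419.94653286528296), 'cx': 317.5669903192159, 'cy': 197.51509204143912, 'R': array([[ 0.0195918 , -0.98204566,  0.18762323],
       [-0.99975207, -0.01725659,  0.01407172],
       [-0.01058133, -0.1878524 , -0.98214027]]), 'c': array([0.27835635, 0.05929564, 1.46485599])} dict_keys(['fovy', 'cx', 'cy', 'R', 't'])
side {'f': np.float64(476.98479544942694), 'cx': 317.07864603075797, 'cy': 204.32798371590127, 'R': array([[-0.99820904, -0.01476689,  0.05797109],
       [-0.05828539,  0.45832108, -0.8868735 ],
       [-0.01347301, -0.88866401, -0.45836094]]), 'c': array([0.42758001, 1.36708937, 0.75668406])} dict_keys(['fovy', 'cx', 'cy', 'R', 't'])
wrist {'f': np.float64(299.508934551517), 'cx': 314.9846729495631, 'cy': 201.23483687712678, 'R': array([[ 3.38792208e-01,  9.08104641e-01,  2.46101200e-01],
       [ 9.40860951e-01, -3.26798162e-01, -8.93511730e-02],
       [-7.14795038e-04,  2.61818490e-01, -9.65116867e-01]]), 'c': array([0.15922331, 0.6333695 , 0.3746912 ])} dict_keys(['fovy', 'cx', 'cy', 'hand_eye'])
```

View pics/top0.png

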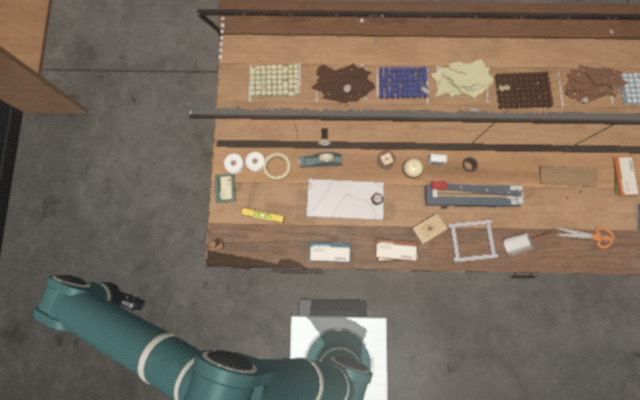

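View pics/side0.png

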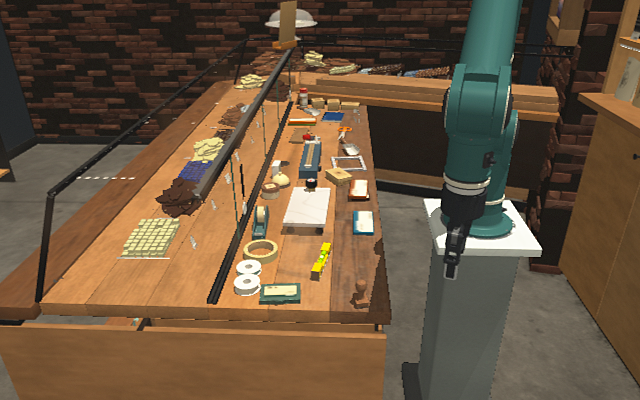

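The top view shows the yellow level at about (263,215), the slab around (345,199) and the wheel at (377,198). The side view confirms this, with a glass guard behind the slab. Next I'll measure them.

Run:
```python
from h import *
im=cv2.imread("pics/top0.png");_,_,k=cam("top");d=np.load("top0.npy");P=cloud(k,d)
def show(name,m,z):
    m=m.astype(np.uint8);n,l,s,c=cv2.connectedComponentsWithStats(m)
    for i in np.argsort(-s[1:,4])[:2]+1:
        cnt=cv2.findContours((l==i).astype(np.uint8),0,2)[0][0]
        r=cv2.minAreaRect(cnt);b=cv2.boxPoints(r)
        print(name,s[i,4],r[0],ray(k,*r[0],z).round(4),[ray(k,*x,z)[:2].round(3).tolist() for x in b],np.median(P[l==i],0).round(3))
hsv=cv2.cvtColor(im,cv2.COLOR_BGR2HSV);roi=np.zeros(im.shape[:2],bool);roi[170:235,235:420]=1
h,s,v=cv2.split(hsv)
show("level",roi&(h>22)&(h<35)&(s>170)&(v>120),.03)
show("slab",roi&(s<60)&(v>130),.045)
show("wheel",roi&(v<70),.082)
for z in [(145,330),(145,300),(118,300),(160,320),(137,324)]: print(z,P[z].round(3))
big=cv2.resize(im[130:270,200:440],None,fx=3.3,fy=3.3,interpolation=cv2.INTER_CUBIC);cv2.imwrite("pics/topc.png",big)
```

```text
slab 2925 (345.1459655761719, 198.93553161621094) [ 0.5463 -0.0153  0.045 ] [[0.484, 0.119], [0.618, 0.116], [0.61, -0.152], [0.476, -0.144]] [ 0.544 -0.014  0.047]
slab 21 (414.0, 171.0) [ 0.6493 -0.2537  0.045 ] [[0.653, -0.24], [0.653, -0.268], [0.646, -0.267], [0.645, -0.24]] [ 0.652 -0.252  0.035]
(145, 330) [0.749 0.039 0.012]
(145, 300) [0.749 0.148 0.008]
(118, 300) [0.734 0.132 0.309]
(160, 320) [0.682 0.074 0.049]
(137, 324) [0.741 0.061 0.125]
```

View pics/topc.png

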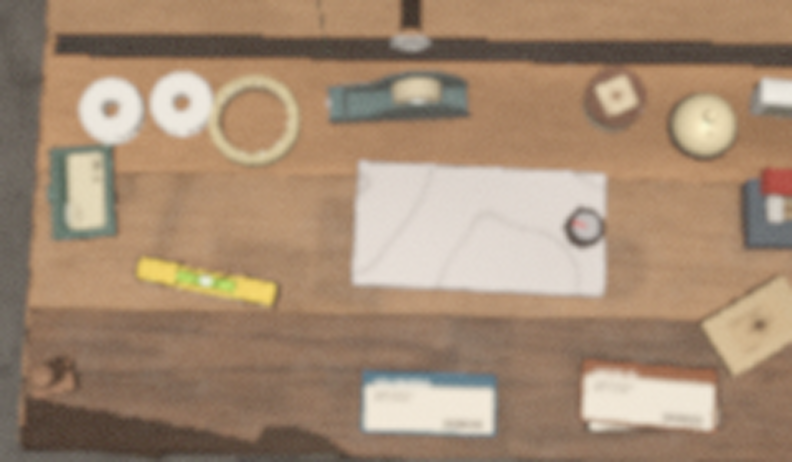

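The crop shows the level at about crop (207,281), its vial in the middle, and the wheel at (585,227). The level mask needs looser thresholds.

```bash
cat >> h.py <<'E'
def level(im,k,roi,z=.03):
    h,s,v=cv2.split(cv2.cvtColor(im,cv2.COLOR_BGR2HSV))
    m=(roi&(h>20)&(h<75)&(s>120)&(v>100)).astype(np.uint8)
    m=cv2.morphologyEx(m,cv2.MORPH_CLOSE,np.ones((9,9)))
    n,l,st,c=cv2.connectedComponentsWithStats(m);i=np.argmax(st[1:,4])+1
    cnt=cv2.findContours((l==i).astype(np.uint8),0,2)[0][0][:,0]
    W=np.array([ray(k,*p,z)[:2] for p in cnt]).astype(np.float32)
    return cv2.minAreaRect(W*1000),cv2.minAreaRect(cnt)
E
python3 - <<'E'
from h import *
im=cv2.imread("pics/top0.png");_,_,k=cam("top")
roi=np.zeros(im.shape[:2],bool);roi[195:235,235:300]=1
r=level(im,k,roi);print(r,cv2.boxPoints(r[0]).round(0).tolist())
print(im[215,255:270].tolist())
print(ray(k,377.3,198.8,.082))
o=obs();R,p=Rt(o);print(R.round(3),p)
for n in["side"]:
    im,d,k=cam(n);roi=np.zeros(im.shape[:2],bool);roi[230:290,295:345]=1
    r=level(im,k,roi);print(r,cv2.boxPoints(r[0]).round(0).tolist())
E
```

```text
(((488.53961181640625, 270.27264404296875), (147.9424285888672, 25.234533309936523), 79.66140747070312), ((262.15386962890625, 214.73077392578125), (42.55720138549805, 7.2562971115112305), 11.309932708740234)) [[463.0, 200.0], [488.0, 195.0], [514.0, 341.0], [489.0, 345.0]]
[[100, 204, 202], [103, 210, 202], [100, 206, 193], [94, 195, 181], [102, 197, 179], [148, 211, 196], [195, 227, 221], [208, 234, 230], [186, 228, 219], [140, 212, 195], [96, 190, 167], [92, 194, 168], [97, 201, 175], [99, 203, 180], [99, 203, 188]]
[ 0.54166574 -0.1208083   0.082     ]
[[-0.94   0.34  -0.   ]
 [ 0.34   0.94  -0.001]
 [-0.    -0.001 -1.   ]] [0.22087338 0.61104932 0.23081693]
(((489.55535888671875, 281.354736328125), (169.21975708007812, 28.903181076049805), 80.47708129882812), ((320.8835754394531, 258.6438293457031), (10.533703804016113, 35.697547912597656), 20.556045532226562)) [[461.0, 200.0], [490.0, 196.0], [518.0, 362.0], [489.0, 367.0]]
```

Call:
{"fn": "play_rows", "kwargs": {"series": [[0, [-2.45, -1.53, 0.3], 0], [0, [-2.45, -1.53, 0.3], 0], [0, [-2.45, -1.53, 0.3], 0], [0, [-2.45, -1.53, 0.3], 0], [0, [-2.45, -1.53, 0.3], 0], [0, [-2.45, -1.53, 0.3], 0], [0, [-2.45, -1.53, 0.3], 0], [0, [-2.45, -1.53, 0.3], 0], [0, [-2.45, -1.53, 0.3], 0], [0, [-2.45, -1.53, 0.3], 0], [0, [-2.45, -1.53, 0.3], 0], [0, [-2.45, -1.53, 0.3], 0], [0, [-2.45, -1.53, 0.3], 0], [0, [-2.45, -1.53, 0.3], 0], [0, [-2.45, -1.53, 0.3], 0]]}}

```text
time_s: 1.55
eef_pos: [0.4893, 0.2694, 0.1863]
eef_rot: [0.0, 0.173, 0.985, 0.0]
force: [-0.7, 0.4, -0.4]
finger_gap: 0.0857
grip_force: 0.0
```

Call:
{"fn": "play_rows", "kwargs": {"series": [[0, [0, 0, 0], 6.65], [0, [0, 0, 0], 6.65], [0, [0, 0, 0], 6.65], [0, [0, 0, 0], 6.65], [0, [0, 0, 0], 6.65], [0, [0, 0, 0], 6.65], [0, [0, 0, 0], 6.65], [0, [0, 0, 0], 6.65], [0, [0, 0, 0], 6.65], [0, [0, 0, 0], 6.65], [0, [0, 0, 0], 6.65], [0, [0, 0, 0], 6.65], [0, [0, 0, 0], 0], [0, [0, 0, 0], 0]]}}

```text
time_s: 2.72
eef_pos: [0.4885, 0.2707, 0.1863]
eef_rot: [0.0, 0.763, 0.646, 0.0]
force: [-0.2, -0.3, 0.5]
finger_gap: 0.0853
grip_force: 0.0
```

```bash
cat >> h.py <<'E'
def go(x,y,yaw=None,z=None):
    "tool-frame shift (cm) with present axes, then turn (deg) to bring tool y to world angle yaw (mod 180)"
    R,p=Rt(obs());t=np.array([x,y,p[2] if z is None else z]);s=R.T@(t-p)*100
    a=np.degrees(np.arctan2(R[1,1],R[0,1]));tr=None
    if yaw is not None: tr=round(((a-yaw)+90)%180-90,2)
    print("pos",p.round(4),"yaw",a.round(2),"shift cm",s.round(2),"turn",tr,"q7",obs()["qpos"][6].round(2))
E
python3 - <<'E'
from h import *
o=obs();print(o["time_s"])
im,d,k=cam("wrist");cv2.imwrite("pics/w1.png",im);np.save("w1.npy",d)
r=level(im,k,np.ones(im.shape[:2],bool));print(r,cv2.boxPoints(r[0]).round(0).tolist())
go(.4885,.270,-9.7,.1)
E
```

```text
2.7167
(((489.6689758300781, 268.566162109375), (146.0833282470703, 21.928552627563477), 79.59859466552734), ((316.3078918457031, 184.52102661132812), (22.207799911499023, 139.18826293945312), 0.6661999821662903)) [[466.0, 199.0], [487.0, 195.0], [514.0, 338.0], [492.0, 342.0]]
pos [0.4885 0.2707 0.1863] yaw -9.47 shift cm [-0.07  0.02  8.63] turn 0.23 q7 -0.56
```

View pics/w1.png

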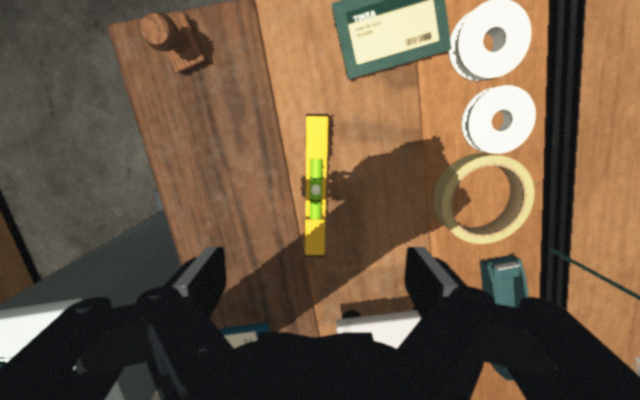

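The wrist view shows the level centred between the fingers at about (316,185) and aligned with them. Going down.

Call:
{"fn": "play_rows", "kwargs": {"series": [[0, [-0.12, 0.05, 2.5], 0.6], [0, [0, 0, 2.5], 0], [0, [0, 0, 2.5], 0], [0, [0, 0, 2.5], 0], [0, [0, 0, 2.5], 0], [0, [0, 0, 2.0], 0], [0, [0, 0, 1.5], 0], [0, [0, 0, 1.0], 0], [0, [0, 0, 1.0], 0], [0, [0, 0, 0], 0], [0, [0, 0, 0], 0]]}}

```text
time_s: 3.68
eef_pos: [0.489, 0.2692, 0.0064]
eef_rot: [-0.0, 0.767, 0.641, -0.0]
force: [-0.0, 0.3, 0.7]
finger_gap: 0.0853
grip_force: 0.0
```

Call:
{"fn": "play_rows", "kwargs": {"series": [[255, [0, 0, 0], 0], [255, [0, 0, 0], 0], [255, [0, 0, 0], 0], [255, [0, 0, 0], 0], [255, [0, 0, 0], 0], [255, [0, 0, 0], 0], [255, [0, 0, 0], 0], [255, [0, 0, 0], 0], [255, [0, 0, 0], 0], [255, [0, 0, 0], 0]]}}

```text
time_s: 4.52
eef_pos: [0.4891, 0.2696, 0.0069]
eef_rot: [-0.0, 0.768, 0.641, 0.0]
force: [-0.9, 0.3, 5.0]
finger_gap: 0.0206
grip_force: 60.6
```

Call:
{"fn": "play_rows", "kwargs": {"series": [[255, [0, 0, -1.0], 0], [255, [0, 0, -2.0], 0], [255, [0, 0, -3.0], 0], [255, [0, 0, -3.0], 0], [255, [-2.21, 0.98, 0], -2.1], [255, [-2.21, 0.98, 0], 0], [255, [-2.21, 0.98, 0], 0], [255, [-2.21, 0.98, 0], 0], [255, [-2.21, 0.98, 0], 0], [255, [-2.21, 0.98, 0], 0], [255, [-2.21, 0.98, 0], 0], [255, [-2.21, 0.98, 0], 0], [255, [-2.21, 0.98, 0], 0], [255, [-2.21, 0.98, 0], -2.1], [255, [0, 0, 0], -2.1], [255, [0, 0, 0], -2.1], [255, [0, 0, 0], 0], [255, [0, 0, 0], 0], [255, [0, 0, 0], 0]]}}

```text
time_s: 6.1
eef_pos: [0.5533, 0.0367, 0.0963]
eef_rot: [-0.0, 0.719, 0.695, -0.0]
force: [0.3, 0.9, -3.2]
finger_gap: 0.0206
grip_force: 59.6
```

Run:
```python
from h import *
o=obs();print(o["time_s"],o["force"],o["finger_gap"],o["qpos"].round(2))
im,d,k=cam("wrist");cv2.imwrite("pics/w2.png",im);np.save("w2.npy",d)
P=cloud(k,d)
h,s,v=cv2.split(cv2.cvtColor(im,cv2.COLOR_BGR2HSV))
m=(s<60)&(v>110)&(abs(P[...,2]-.046)<.012)&(P[...,0]>.45)&(P[...,0]<.65)
w=P[m];print(m.sum(),w.min(0).round(3),w.max(0).round(3))
# slab long edges near/far: x extremes per y
for y in np.arange(-.02,.12,.02):
    q=w[abs(w[:,1]-y)<.004]
    if len(q)>20: print(y.round(2),np.percentile(q[:,0],[.5,99.5]).round(4),np.median(q[:,2]).round(4))
go(.547,.0345,-1.7,.0525)
```

```text
6.1 [ 0.32444758  0.8914251  -3.18617047] 0.02059119941949048 [-0.41  0.5   0.35  1.96 -0.25  0.73  0.07]
22063 [ 0.484 -0.054  0.043] [0.616 0.114 0.05 ]
0.0 [0.4845 0.6114] 0.0467
0.02 [0.4851 0.6118] 0.047
0.04 [0.4858 0.612 ] 0.0472
0.06 [0.4862 0.6129] 0.0474
0.08 [0.4862 0.6138] 0.0476
0.1 [0.4867 0.6145] 0.0478
pos [0.5533 0.0367 0.0963] yaw -1.88 shift cm [-0.24 -0.62  4.38] turn -0.18 q7 0.07
```

View pics/w2.png

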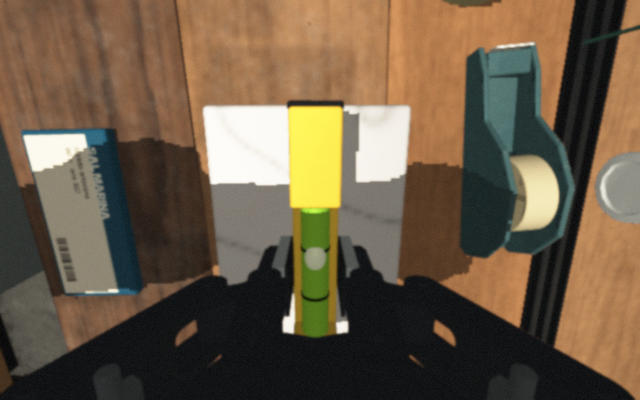

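The slab's centre line passes through x≈0.5485 at the spot, and the held level looks straight along the slab. The vial, bubble and both lines are visible at about (315,258). Lowering.

Call:
{"fn": "play_rows", "kwargs": {"series": [[255, [-0.22, -0.48, 0], -0.25], [255, [0, 0, 1.0], 0], [255, [0, 0, 1.5], 0], [255, [0, 0, 0.9], 0], [255, [0, 0, 0.3], 0], [255, [0, 0, 0.2], 0], [255, [0, 0, 0.1], 0], [255, [0, 0, 0.1], 0], [255, [0, 0, 0], 0], [255, [0, 0, 0], 0], [255, [0, 0, 0], 0]]}}

```text
time_s: 7.07
eef_pos: [0.549, 0.0344, 0.0557]
eef_rot: [0.0, 0.717, 0.697, 0.0]
force: [1.8, 0.3, -3.1]
finger_gap: 0.021
grip_force: 59.6
```

Call:
{"fn": "play_rows", "kwargs": {"series": [[255, [0, 0, 0.1], 0], [255, [0, 0, 0.1], 0], [255, [0, 0, 0], 0], [255, [0, 0, 0], 0]]}}

```text
time_s: 7.4
eef_pos: [0.5487, 0.0343, 0.0532]
eef_rot: [-0.0, 0.717, 0.697, -0.0]
force: [-0.1, -0.3, -2.4]
finger_gap: 0.0207
grip_force: 59.6
```

Call:
{"fn": "play_rows", "kwargs": {"series": [[255, [0, 0, 0.1], 0], [255, [0, 0, 0], 0], [255, [0, 0, 0], 0]]}}

```text
time_s: 7.65
eef_pos: [0.5488, 0.0342, 0.0526]
eef_rot: [0.0, 0.717, 0.697, 0.0]
force: [-0.6, -1.1, 1.5]
finger_gap: 0.021
grip_force: 60.3
```

Call:
{"fn": "play_rows", "kwargs": {"series": [[255, [0, 0, 0.06], 0], [255, [0, 0, 0], 0], [170, [0, 0, 0], 0], [150, [0, 0, 0], 0], [120, [0, 0, 0], 0], [60, [0, 0, 0], 0], [0, [0, 0, 0], 0], [0, [0, 0, 0], 0], [0, [0, 0, 0], 0], [0, [0, 0, -1.0], 0], [0, [0, 0, -3.0], 0], [0, [0, 0, -3.5], 0], [0, [0, 0, -4.0], 0], [0, [0, 0, 0], 0], [0, [0, 0, 0], 0]]}}

```text
time_s: 8.9
eef_pos: [0.5505, 0.0345, 0.1698]
eef_rot: [0.001, 0.717, 0.697, 0.003]
force: [-0.1, 0.5, -0.2]
finger_gap: 0.0857
grip_force: 0.0
```

Run:
```python
from h import *
o=obs();print(o["time_s"],o["force"],o["finger_gap"],o["qpos"].round(2))
im,d,k=cam("wrist");cv2.imwrite("pics/w3.png",im)
r=level(im,k,np.ones(im.shape[:2],bool),.076);print(r)
im,d,k=cam("top");cv2.imwrite("pics/t3.png",im)
go(.5445,-.120,None,.16)
```

```text
8.9 [-0.0894385   0.54235573 -0.16198821] 0.0856658528197134 [-0.44  0.38  0.4   1.93 -0.19  0.86  0.03]
(((549.9522094726562, 33.11305236816406), (145.94793701171875, 20.928489685058594), 88.48542022705078), ((312.5, 198.5), (171.0, 27.0), 90.0))
pos [0.5482 0.0345 0.1667] yaw -1.61 shift cm [-15.45   0.07   0.66] turn None q7 0.03
```

View pics/w3.png

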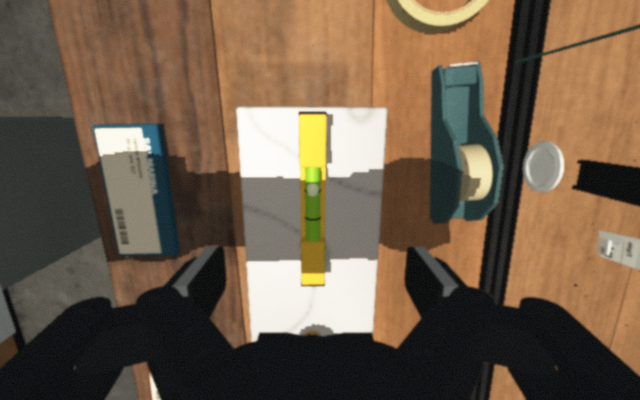

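The wrist view shows the level lying free on the slab's centre line, centred at about (312,198). The bubble is at about (312,189), towards the plain feet, so that end is high as expected. I'll let it settle, then measure it.

Call:
{"fn": "play_rows", "kwargs": {"series": [[0, [0, 0, 0], 0], [0, [0, 0, 0], 0], [0, [0, 0, 0], 0], [0, [0, 0, 0], 0], [0, [0, 0, 0], 0], [0, [0, 0, 0], 0], [0, [0, 0, 0], 0], [0, [0, 0, 0], 0], [0, [0, 0, 0], 0], [0, [0, 0, 0], 0], [0, [0, 0, 0], 0], [0, [0, 0, 0], 0], [0, [0, 0, 0], 0], [0, [0, 0, 0], 0], [0, [0, 0, 0], 0], [0, [0, 0, 0], 0], [0, [0, 0, 0], 0], [0, [0, 0, 0], 0], [0, [0, 0, 0], 0], [0, [0, 0, 0], 0]]}}

```text
time_s: 10.67
eef_pos: [0.5487, 0.0343, 0.1667]
eef_rot: [0.0, 0.717, 0.697, 0.0]
force: [-0.6, 0.5, -0.5]
finger_gap: 0.0856
grip_force: 0.0
```

Run:
```python
from h import *
im,d,k=cam("wrist");cv2.imwrite("pics/w4.png",im)
r=level(im,k,np.ones(im.shape[:2],bool),.076);print(r)
print([(v,im[v,309:317].mean(0).round().astype(int).tolist()) for v in range(162,246,3)])
it,d,kt=cam("top");cv2.imwrite("pics/t4.png",it)
iss,d,ks=cam("side");cv2.imwrite("pics/s4.png",iss)
a=cv2.resize(im[90:300,240:390],(450,600),interpolation=cv2.INTER_CUBIC)
C=np.array([.550,.033,.076])
def pr(k,X):
    c=k["R"].T@(X-k["c"]);return int(c[0]/c[2]*k["f"]+k["cx"]),int(c[1]/c[2]*k["f"]+k["cy"])
def crop(i,k):
    u,v=pr(k,C);print(u,v);return cv2.resize(i[v-30:v+30,u-35:u+35],(350,300),interpolation=cv2.INTER_CUBIC)
cv2.imwrite("pics/c4.png",np.hstack([a,np.vstack([crop(it,kt),crop(iss,ks)])]))
```

```text
(((549.5220947265625, 32.920928955078125), (146.83602905273438, 21.241905212402344), 88.11153411865234), ((315.4999694824219, 198.99998474121094), (173.99996948242188, 26.999996185302734), 90.0))
[(162, [86, 241, 254]), (165, [81, 237, 252]), (168, [72, 234, 201]), (171, [76, 240, 195]), (174, [75, 240, 195]), (177, [74, 238, 193]), (180, [77, 172, 138]), (183, [113, 148, 142]), (186, [114, 147, 143]), (189, [109, 142, 137]), (192, [66, 99, 90]), (195, [28, 114, 80]), (198, [28, 114, 80]), (201, [29, 116, 82]), (204, [28, 116, 81]), (207, [29, 115, 82]), (210, [26, 113, 80]), (213, [28, 115, 81]), (216, [28, 113, 80]), (219, [16, 69, 49]), (222, [26, 107, 76]), (225, [28, 115, 81]), (228, [26, 114, 80]), (231, [28, 115, 80]), (234, [27, 114, 81]), (237, [26, 113, 79]), (240, [28, 114, 83]), (243, [30, 108, 123])]
331 195
305 201
```

View pics/c4.png

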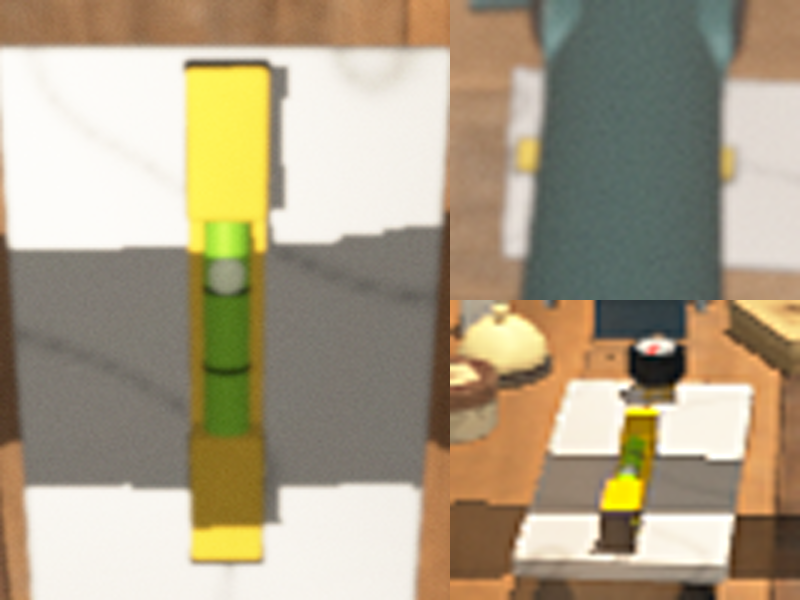

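The crops show the bubble settled at about +17 mm towards the plain feet, resting on the far line, so about 2.1 rad clockwise is needed. The forearm blocks the top view here, but the side view shows the vial and wheel. Moving above the wheel.

Call:
{"fn": "play_rows", "kwargs": {"series": [[0, [-1.93, 0.01, -0.42], 0], [0, [-1.93, 0.01, -0.42], 0], [0, [-1.93, 0.01, -0.42], 0], [0, [-1.93, 0.01, -0.42], 0], [0, [-1.93, 0.01, -0.42], 0], [0, [-1.93, 0.01, -0.42], 0], [0, [-1.93, 0.01, -0.42], 0], [0, [-1.93, 0.01, -0.42], 0], [0, [0, 0, 0], -7], [0, [0, 0, 0], -7], [0, [0, 0, 0], -7], [0, [0, 0, 0], -7], [0, [0, 0, 0], -7], [0, [0, 0, 0], -7], [0, [0, 0, 0], -7], [0, [0, 0, 0], -7], [0, [0, 0, 0], -7], [0, [0, 0, 0], -7], [0, [0, 0, 0], 0], [0, [0, 0, 0], 0]]}}

```text
time_s: 12.48
eef_pos: [0.5451, -0.1203, 0.2003]
eef_rot: [0.0, 0.189, 0.982, 0.0]
force: [-0.8, -0.3, 0.7]
finger_gap: 0.0851
grip_force: 0.0
```

Run:
```python
from h import *
o=obs();print(o["time_s"],o["qpos"].round(2))
im,d,k=cam("wrist");cv2.imwrite("pics/w5.png",im)
P=cloud(k,d)
m=((P[...,2]>.072)&(P[...,2]<.095)&(abs(P[...,0]-.545)<.04)&(abs(P[...,1]+.12)<.04)).astype(np.uint8)
n,l,st,c=cv2.connectedComponentsWithStats(m);i=np.argmax(st[1:,4])+1
w=P[l==i];print(st[i],np.percentile(w,[2,50,98],axis=0).round(4))
cn=max(cv2.findContours((l==i).astype(np.uint8),0,2)[0],key=len)
(u,v),r=cv2.minEnclosingCircle(cn);e=cv2.fitEllipse(cn);print(u,v,r,e,ray(k,u,v,.082),ray(k,*e[0],.082))
go(*ray(k,*e[0],.082)[:2],None,.054)
it,_,kt=cam("top")
cv2.imwrite("pics/c5.png",np.hstack([cv2.resize(im,(480,300)),cv2.resize(it[165:235,295:370],(320,300),interpolation=cv2.INTER_CUBIC)]))
```

```text
12.4833 [-0.01  0.35  0.21  1.87 -0.09  0.93  1.43]
[ 289  172   45   45 1487] [[ 0.5254 -0.1406  0.0756]
 [ 0.5422 -0.1225  0.0834]
 [ 0.5607 -0.1051  0.0852]]
310.9219970703125 193.75518798828125 22.54078483581543 ((311.04388427734375, 193.75599670410156), (42.41238784790039, 43.01277160644531), 87.13965606689453) [ 0.54258047 -0.12276912  0.082     ] [ 0.54262197 -0.1226673   0.082     ]
pos [ 0.5451 -0.1202  0.2003] yaw 68.17 shift cm [ 0.14 -0.32 14.63] turn None q7 1.43
```

View pics/c5.png

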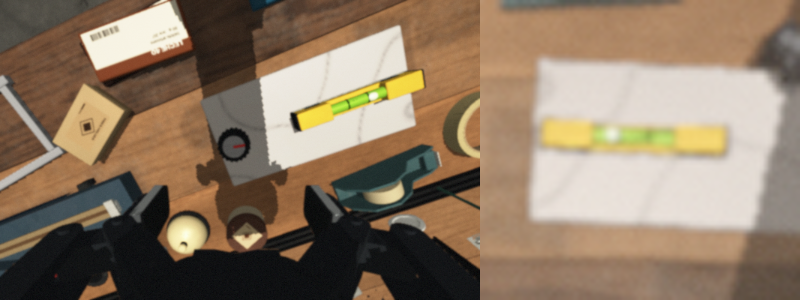

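The wrist view shows the wheel centred between the fingers, at about (233,145) in the crop. The top view is now clear, with the bubble left of centre. Descending onto the wheel.

Call:
{"fn": "play_rows", "kwargs": {"series": [[0, [0.13, -0.3, 2.0], 0], [0, [0, 0, 2.5], 0], [0, [0, 0, 2.5], 0], [0, [0, 0, 2.5], 0], [0, [0, 0, 2.0], 0], [0, [0, 0, 1.5], 0], [0, [0, 0, 1.0], 0], [0, [0, 0, 0.7], 0], [0, [0, 0, 0], 0], [0, [0, 0, 0], 0], [0, [0, 0, 0], 0]]}}

```text
time_s: 13.5
eef_pos: [0.5436, -0.1225, 0.0542]
eef_rot: [0.001, 0.188, 0.982, 0.0]
force: [0.3, -0.2, -0.1]
finger_gap: 0.0855
grip_force: 0.0
```

Call:
{"fn": "play_rows", "kwargs": {"series": [[255, [0, 0, 0], 0], [255, [0, 0, 0], 0], [255, [0, 0, 0], 0], [255, [0, 0, 0], 0], [255, [0, 0, 0], 0], [255, [0, 0, 0], 0], [255, [0, 0, 0], 0], [255, [0, 0, 0], 0], [255, [0, 0, 0], 0]]}}

```text
time_s: 14.25
eef_pos: [0.5431, -0.1226, 0.054]
eef_rot: [0.0, 0.188, 0.982, 0.0]
force: [-1.0, -0.4, 5.9]
finger_gap: 0.0384
grip_force: 59.6
```

Call:
{"fn": "play_rows", "kwargs": {"series": [[255, [0, 0, 0], 3], [255, [0, 0, 0], 5], [255, [0, 0, 0], 5], [255, [0, 0, 0], 5], [255, [0, 0, 0], 5], [255, [0, 0, 0], 5], [255, [0, 0, 0], 5], [255, [0, 0, 0], 5], [255, [0, 0, 0], 2], [255, [0, 0, 0], 0], [255, [0, 0, 0], 0]]}}

```text
time_s: 15.17
eef_pos: [0.5432, -0.1224, 0.0539]
eef_rot: [0.0, 0.512, 0.859, 0.0]
force: [-1.2, -0.5, 4.6]
finger_gap: 0.0382
grip_force: 59.6
```

Run:
```python
from h import *
o=obs();print(o["time_s"],o["force"].round(1),o["ft_torque"].round(2),o["finger_gap"],o["qpos"].round(2));go(.5431,-.1226)
im,_,k=cam("wrist");it,_,kt=cam("top")
cv2.imwrite("pics/c6.png",np.hstack([cv2.resize(im,(480,300)),cv2.resize(it[165:235,295:370],(320,300),interpolation=cv2.INTER_CUBIC)]))
```

```text
15.1667 [-1.2 -0.5  4.6] [-0.03  0.42 -0.11] 0.038188726441202046 [-0.11  0.58  0.35  1.97 -0.31  0.65  0.93]
pos [ 0.5432 -0.1224  0.0539] yaw 28.36 shift cm [-0.01 -0.01 -0.  ] turn None q7 0.93
```

View pics/c6.png

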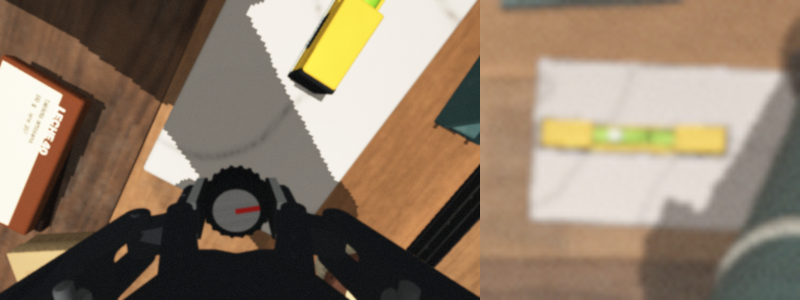

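The wheel's red mark has turned with the gripper, the top view still sees the whole vial, and the bubble is still left of centre. I'll continue the turn and read the bubble from the top camera.

Call:
{"fn": "play_rows", "kwargs": {"series": [[255, [0, 0, 0.03], 5], [255, [0, 0, 0.03], 5], [255, [0, 0, 0.03], 5], [255, [0, 0, 0], 5], [255, [0, 0, 0], 5], [255, [0, 0, 0], 5], [255, [0, 0, 0], 5], [255, [0, 0, 0], 5], [255, [0, 0, 0], 5], [255, [0, 0, 0], 5], [255, [0, 0, 0], 5], [255, [0, 0, 0], 5], [255, [0, 0, 0], 3], [255, [0, 0, 0], 2], [255, [0, 0, 0], 0], [255, [0, 0, 0], 0], [255, [0, 0, 0], 0]]}}

```text
time_s: 16.68
eef_pos: [0.5435, -0.1223, 0.0537]
eef_rot: [-0.0, 0.894, 0.449, 0.001]
force: [-3.1, 0.6, 12.8]
finger_gap: 0.0386
grip_force: 60.4
```

```bash
cat >> h.py <<'E'
def bubble(im,k,roi,z):
    "offset (mm) of the pale bubble from the level's centre along its long axis, +y sense"
    (c,_,_),px=level(im,k,roi,z)
    r,_=level(im,k,roi,z);b=cv2.boxPoints(r);e=[(b[i]+b[(i+1)%4])/2 for i in range(4)]
    p,q=max(((e[0],e[2]),(e[1],e[3])),key=lambda s:np.linalg.norm(s[0]-s[1]));a=(q-p)/np.linalg.norm(q-p);a*=np.sign(a[1])
    c=(p+q)/2;s=np.arange(-30,30.1,.5);w=np.arange(-5,5.1,1.);n=np.array([-a[1],a[0]])
    X=(c+s[:,None,None]*a+w[None,:,None]*n)/1000
    X=np.concatenate([X,np.full(X.shape[:2]+(1,),z)],-1)-k["c"];Xc=X@k["R"]
    u=(Xc[...,0]/Xc[...,2]*k["f"]+k["cx"]).astype(np.float32);v=(Xc[...,1]/Xc[...,2]*k["f"]+k["cy"]).astype(np.float32)
    bl=cv2.remap(im.astype(np.float32),u,v,1)[...,0].mean(1)
    i=np.argmax(bl);lo=np.median(bl);m=(abs(s-s[i])<14)&(bl>lo+.35*(bl[i]-lo))
    return (s[m]*(bl-lo)[m]).sum()/(bl-lo)[m].sum(), bl[i]-lo, c
def topb(n=3,r=(180,215,305,360),z=.076):
    out=[]
    for _ in range(n):
        im,_,k=cam("top");ro=np.zeros(im.shape[:2],bool);ro[r[0]:r[1],r[2]:r[3]]=1;out.append(bubble(im,k,ro,z))
    return [(round(float(a),1),round(float(b)),c.round(1).tolist()) for a,b,c in out],im
E
python3 - <<'E'
from h import *
o=obs();print(o["time_s"],o["force"].round(1),o["ft_torque"].round(2),o["finger_gap"]);go(.5431,-.1226)
b,im=topb();print(b);cv2.imwrite("pics/t7.png",im)
_,_,k=cam("top");ro=np.zeros((400,640),bool);ro[195:235,235:300]=1
print("start",bubble(cv2.imread("pics/top0.png"),k,ro,.03))
E
```

```text
16.6833 [-3.1  0.6 12.8] [ 0.37  0.77 -0.02] 0.038626328067940176
pos [ 0.5435 -0.1223  0.0537] yaw -36.63 shift cm [-0.05 -0.01 -0.  ] turn None q7 0.03
[(6.1, 73, [547.0, 37.79999923706055]), (5.7, 69, [547.0, 37.70000076293945]), (5.0, 69, [547.0, 37.70000076293945])]
start (np.float64(0.931257291346899), np.float32(85.48437), array([488.5396 , 270.27264], dtype=float32))
```

Call:
{"fn": "play_rows", "kwargs": {"series": [[255, [0, 0, 0.02], 4], [255, [0, 0, 0], 4], [255, [0, 0, 0], 4], [255, [0, 0, 0], 0], [255, [0, 0, 0], 0], [255, [0, 0, 0], 0], [255, [0, 0, 0], 0], [255, [0, 0, 0], 0], [255, [0, 0, 0], 0], [255, [0, 0, 0], 0], [255, [0, 0, 0], 0], [255, [0, 0, 0], 0], [255, [0, 0, 0], 0], [255, [0, 0, 0], 0], [255, [0, 0, 0], 0], [255, [0, 0, 0], 0], [255, [0, 0, 0], 0], [255, [0, 0, 0], 0], [255, [0, 0, 0], 0], [255, [0, 0, 0], 0]]}}

```text
time_s: 18.55
eef_pos: [0.5436, -0.1223, 0.0537]
eef_rot: [-0.0, 0.936, 0.353, 0.001]
force: [-3.2, -0.0, 13.9]
finger_gap: 0.0382
grip_force: 60.6
```

Call:
{"fn": "play_rows", "kwargs": {"series": [[255, [0, 0, 0], 0], [255, [0, 0, 0], 0], [255, [0, 0, 0], 0], [255, [0, 0, 0], 0], [255, [0, 0, 0], 0], [255, [0, 0, 0], 0], [255, [0, 0, 0], 0], [255, [0, 0, 0], 0], [255, [0, 0, 0], 0], [255, [0, 0, 0], 0], [255, [0, 0, 0], 0], [255, [0, 0, 0], 0]]}}

```text
time_s: 19.55
eef_pos: [0.5435, -0.1223, 0.0537]
eef_rot: [-0.0, 0.936, 0.353, 0.001]
force: [-3.2, 2.1, 13.3]
finger_gap: 0.0388
grip_force: 60.6
```

Run:
```python
from h import *
o=obs();print(o["time_s"],o["force"].round(1),o["ft_torque"].round(2),o["finger_gap"]);go(.5431,-.1226)
b,im=topb(5);print(b)
s=np.mean([cam("side")[0].astype(float) for _ in range(5)],0).astype(np.uint8);cv2.imwrite("pics/s8.png",s)
cv2.imwrite("pics/c8.png",np.hstack([cv2.resize(im[170:225,300:370],(420,330),interpolation=cv2.INTER_CUBIC),cv2.resize(s[170:225,275:335],(360,330),interpolation=cv2.INTER_CUBIC)]))
```

```text
19.55 [-3.2  2.1 13.3] [ 0.39  0.82 -0.08] 0.03878106078334116
pos [ 0.5435 -0.1223  0.0537] yaw -48.64 shift cm [-0.05 -0.01 -0.  ] turn None q7 -0.14
[(-5.2, 77, [546.9000244140625, 42.900001525878906]), (-5.2, 78, [546.9000244140625, 42.900001525878906]), (-5.2, 78, [546.7999877929688, 42.900001525878906]), (-5.2, 78, [546.9000244140625, 42.900001525878906]), (-5.2, 78, [546.7999877929688, 42.900001525878906])]
```

View pics/c8.png

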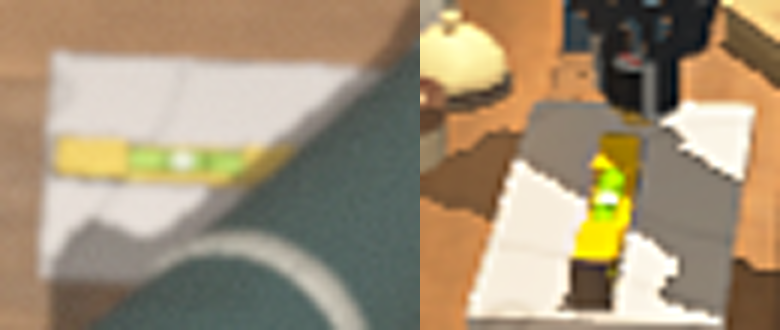

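The top crop shows the bubble at about x=183, between the lines at about 165 and 203, so nearly centred. The arm hides the near end of the level, so I'll use the vial ends and lines as the reference.

```bash
cat >> h.py <<'E'
def vial():
    im=np.mean([cam("top")[0].astype(np.float32) for _ in range(6)],0).astype(np.float32);k=cam("top")[2]
    a=np.radians(88.3);s=np.arange(-45,46,1.5);C=np.array([.5475,.0347])
    w=np.arange(-3,3.1,1.);A=np.array([np.cos(a),np.sin(a)]);N=np.array([-A[1],A[0]])
    X=C+(s[:,None,None]*A+w[None,:,None]*N)/1000
    Xc=(np.concatenate([X,np.full(X.shape[:2]+(1,),.076)],-1)-k["c"])@k["R"]
    u=(Xc[...,0]/Xc[...,2]*k["f"]+k["cx"]).astype(np.float32);v=(Xc[...,1]/Xc[...,2]*k["f"]+k["cy"]).astype(np.float32)
    return s,cv2.remap(im,u,v,cv2.INTER_CUBIC).mean(1)
E
python3 - <<'E'
from h import *
s,p=vial()
for a,b in zip(s,p): print(a,b.round().astype(int).tolist(),round(float(b[2]-b[1])))
E
```

```text
-45.0 [68, 123, 146] 23
-43.5 [68, 127, 151] 24
-42.0 [68, 129, 154] 25
-40.5 [69, 133, 159] 26
-39.0 [71, 137, 164] 26
-37.5 [74, 145, 171] 25
-36.0 [78, 154, 178] 24
-34.5 [82, 164, 183] 20
-33.0 [87, 174, 187] 12
-31.5 [91, 182, 187] 5
-30.0 [96, 194, 187] -7
-28.5 [100, 201, 186] -15
-27.0 [104, 209, 186] -23
-25.5 [107, 213, 187] -26
-24.0 [108, 215, 189] -27
-22.5 [108, 217, 190] -27
-21.0 [107, 216, 190] -26
-19.5 [105, 216, 189] -26
-18.0 [104, 214, 187] -27
-16.5 [100, 209, 182] -27
-15.0 [96, 204, 178] -27
-13.5 [91, 195, 170] -25
-12.0 [86, 187, 163] -23
-10.5 [85, 184, 162] -22
-9.0 [88, 189, 166] -23
-7.5 [98, 198, 174] -23
-6.0 [113, 205, 183] -22
-4.5 [131, 211, 192] -19
-3.0 [155, 218, 204] -14
-1.5 [173, 222, 212] -10
0.0 [193, 228, 222] -5
1.5 [203, 232, 228] -3
3.0 [206, 233, 230] -3
4.5 [203, 233, 229] -4
6.0 [191, 228, 223] -6
7.5 [173, 222, 213] -9
9.0 [153, 215, 202] -13
10.5 [130, 206, 189] -17
12.0 [115, 201, 181] -20
13.5 [104, 201, 178] -23
15.0 [104, 206, 182] -24
16.5 [108, 213, 188] -25
18.0 [111, 218, 193] -25
19.5 [114, 222, 197] -25
21.0 [116, 223, 199] -25
22.5 [116, 223, 198] -24
24.0 [116, 223, 198] -25
25.5 [116, 223, 198] -25
27.0 [115, 221, 197] -24
28.5 [113, 219, 196] -23
30.0 [111, 215, 198] -17
31.5 [108, 210, 202] -8
33.0 [106, 207, 211] 3
34.5 [107, 207, 222] 14
36.0 [109, 210, 232] 22
37.5 [111, 212, 240] 28
39.0 [112, 214, 243] 29
40.5 [113, 215, 246] 30
42.0 [114, 215, 246] 30
43.5 [114, 215, 245] 30
45.0 [114, 215, 245] 30
```

The bubble is at about +1.9 mm, already between the lines. I'll trim it by about 12° more and bring the press up to 15 N.

Call:
{"fn": "play_rows", "kwargs": {"series": [[255, [0, 0, 0.02], 4], [255, [0, 0, 0], 4], [255, [0, 0, 0], 4], [255, [0, 0, 0], 0], [255, [0, 0, 0], 0], [255, [0, 0, 0], 0], [255, [0, 0, 0], 0], [255, [0, 0, 0], 0], [255, [0, 0, 0], 0], [255, [0, 0, 0], 0], [255, [0, 0, 0], 0], [255, [0, 0, 0], 0], [255, [0, 0, 0], 0], [255, [0, 0, 0], 0], [255, [0, 0, 0], 0], [255, [0, 0, 0], 0], [255, [0, 0, 0], 0], [255, [0, 0, 0], 0], [255, [0, 0, 0], 0], [255, [0, 0, 0], 0]]}}

```text
time_s: 22.07
eef_pos: [0.5437, -0.1224, 0.0537]
eef_rot: [-0.0, 0.967, 0.253, 0.001]
force: [-3.3, 1.8, 15.9]
finger_gap: 0.0384
grip_force: 60.7
```

Call:
{"fn": "play_rows", "kwargs": {"series": [[255, [0, 0, 0], 0], [255, [0, 0, 0], 0], [255, [0, 0, 0], 0], [255, [0, 0, 0], 0], [255, [0, 0, 0], 0], [255, [0, 0, 0], 0], [255, [0, 0, 0], 0], [255, [0, 0, 0], 0], [255, [0, 0, 0], 0], [255, [0, 0, 0], 0], [255, [0, 0, 0], 0], [255, [0, 0, 0], 0], [255, [0, 0, 0], 0], [255, [0, 0, 0], 0], [255, [0, 0, 0], 0], [255, [0, 0, 0], 0], [255, [0, 0, 0], 0], [255, [0, 0, 0], 0]]}}

```text
time_s: 23.57
eef_pos: [0.5437, -0.1224, 0.0537]
eef_rot: [-0.0, 0.967, 0.253, 0.001]
force: [-3.7, 1.4, 15.9]
finger_gap: 0.0385
grip_force: 60.7
```

Run:
```python
from h import *
F=[]
s,p=vial()
for _ in range(6): cam("top");F.append(obs()["force"])
o=obs();print(o["time_s"],np.round(F,1).tolist(),o["ft_torque"].round(2),o["finger_gap"],o["grip_force"])
b=p[:,0]-p[:,0].min();h=.5*(np.max(b)-np.median(b))+np.median(b)-0
i=np.where((b>h)&(abs(s)<20))[0];print("bubble",s[i].mean(),s[i][[0,-1]])
d=p[:,2]-p[:,1]
j=np.where(d<0)[0];print("vial",s[j][[0,-1]])
print([(a,round(float(x))) for a,x in zip(s,p[:,1]) if 7<abs(a)<20])
```

```text
24.2167 [[-2.1, 2.5, 15.2], [-3.6, 0.5, 15.7], [-3.1, 1.6, 16.1], [-2.6, 0.9, 16.0], [-3.1, 1.5, 15.8], [-3.0, 1.2, 16.0]] [ 0.43  0.86 -0.09] 0.038130273001189104 60.73985159397125
bubble 2.25 [-3.   7.5]
vial [-45.   31.5]
[(np.float64(-19.5), 203), (np.float64(-18.0), 205), (np.float64(-16.5), 204), (np.float64(-15.0), 200), (np.float64(-13.5), 192), (np.float64(-12.0), 185), (np.float64(-10.5), 183), (np.float64(-9.0), 189), (np.float64(-7.5), 199), (np.float64(7.5), 220), (np.float64(9.0), 215), (np.float64(10.5), 209), (np.float64(12.0), 205), (np.float64(13.5), 206), (np.float64(15.0), 209), (np.float64(16.5), 215), (np.float64(18.0), 219), (np.float64(19.5), 222)]
```

```bash
python3 -c "
from cell import manip
print(manip.job_done())"
```

```text
the job is handed in; nothing more can be done
None
```

The level lies free on the slab with its bubble about 1 mm off centre, between the lines; the gripper still holds the wheel, pressing down with about 16 N, and the job was handed in at about 24 s.

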